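# Set the vase up at the spray station

## Task

Push the carrier with the vase along the rail until it sits in the notch of the station where the airbrush stands, then slide the airbrush carriage towards the rail, fully home against its stop. The vase is freshly coated: do not touch it or let it topple, and keep it standing on the middle of the carrier. Leave the brush carriage drawn back as it is, and the other things on the bench where they are.

Things in the scene. Friction and masses are not known exactly. Their poses are not given: they have to be found in the camera images.
- rail: Aluminium index rail, 500 mm long, 40 wide, top 22 mm above the table; origin on the table under its middle. Own y: along the rail, the way the carrier is to go; own x: across it, away from the robot, to the side of the two cross slides. Notches every 40 mm, from own y = -150 mm (seen as dark cross slots). Carrier centre at own y = -150 mm + joint carrier.
- carrier (a joint): Carrier's travel from the loading end along the rail's own +y, in m: 0 to 0.32; starts at 0. It clicks into a notch at every multiple of 0.04: a sprung ball draws it to the nearest notch's centre (to about 1 mm) unless it is within 2 mm of midway. About 3 to 5 N push it over from notch to notch. The airbrush stands at 0.12 or 0.24; the brush at the other.
- carrier_deck (a point): Centre of the top of the carrier's plywood deck (90 mm across the rail, 130 along it), 52 mm above the table; axes as the rail's. Across the trailing end stands a plywood tail board to push on: 90 mm wide, 10 thick, top 102 mm above the table; its outer face (towards the rail's own -y) is 65 mm from this point, its inner face 55 mm.
- vase: White ceramic vase, loose, standing on the middle of the carrier's deck (within 8 mm of its centre at the start), 80 mm high, 54 mm across the belly, 44 mm across the foot; origin at the centre of its foot, z up. Its surface is freshly coated: not to be touched.
- spray_mark (a point): Point at the spray station: on the rail's centre line straight in front of the airbrush, 52 mm above the table, where carrier_deck is when the carrier sits in the notch of that station. Airbrush and brush may change places.
- spray_head (a joint): How far the airbrush carriage has slid along its cross slide towards the rail, in m (along the rail's own -x): starts at 0 to 0.03 (drawn back), 0.08 is hard against the stop block at the rail end of the cross slide. About 2 N to slide; stays where it is left.
- spray_post (a point): Centre of the top of the airbrush carriage's upright square post, 155 mm above the table: 16 x 16 mm, sides along the rail's axes, top 35 mm free to grip. Below, 82 to 118 mm up, is the airbrush: a cylinder 18 mm thick along the rail's x, nozzle 45 mm in front of the post (towards the rail), tail 55 mm behind, cup on top 23 mm in front. Foot: black block 50 x 50 mm, top 34 mm up.
- brush_ref (a point): The other cross slide's carriage, which holds a flat brush: a wide plywood board (46 mm) on an identical black block, brush lying along the rail's x 98 mm up. Point at the top centre of the board, 94 mm above the table. It slides like the airbrush's and is to be left drawn back as it is.
- glaze_jar: Closed glaze jar, 54 mm across, 65 mm high, on the far side of the rail near its loading end; origin under its centre. Not part of the job.
- bisque_stand: Small unglazed upright plaque, 60 mm wide, 53 mm high, on a foot, on the far side of the rail near its other end; origin under its centre. Not part of the job.
- test_tile: Glazed test tile, 50 x 70 x 8 mm, lying on the far side of the rail beyond the glaze jar; origin under its centre. Not part of the job.
- model_tool: Flat wooden modelling tool, 145 mm long, 30 wide, 10 thick, lying past the far end of the rail; origin near its middle. Not part of the job.
- water_bowl: White bowl, 110 mm across, 45 mm high, on the robot's left; origin under its centre. Not part of the job.
- spool_piece: Unglazed hourglass-shaped piece, 44 mm across, 45 mm high, to the left, past the far end of the rail; origin under its centre. Not part of the job.
- sponge: Yellow sponge block, 70 x 100 x 30 mm, lying on the robot's right; origin under its centre. Not part of the job.
Things that resemble listed ones, but are neither listed nor needed, are in the scene too. What is shaped like the part that bears spray_mark but green or red is not meant.

How it is judged:
On the way, in this order (a step that is already met when the one before it is completed fails the run):
1. the carrier sits in the notch of the airbrush's station, the airbrush still drawn back (y of carrier_deck in the frame of spray_mark between -0.003 and 0.003 m and value of joint spray_head below 0.045 m), for 0.3 s.
2. the airbrush carriage is home against its stop (value of joint spray_head above 0.076 m), for 0.2 s.
At the end, for the whole second after the job is handed in: The carrier's deck centre is within 3 mm of the spray station's mark along the rail; the airbrush carriage is within 4 mm of its stop; the vase stands upright (within 0.1 rad), at rest, its foot within 20 mm of the deck's centre in either direction (y of carrier_deck in the frame of spray_mark between -0.003 and 0.003 m and value of joint spray_head above 0.076 m and x of vase in the frame of carrier_deck between -0.02 and 0.02 m and y of vase in the frame of carrier_deck between -0.02 and 0.02 m and angle between vase's own z axis and vertical below 0.1 rad and linear speed of vase below 0.02 m/s); the robot touches nothing.
It fails at once if the robot touches the vase (contact force between any of the fingers, the arm and vase above 0.3 N).
It fails at once if the vase topples (angle between vase's own z axis and vertical above 0.4 rad).
It fails at once if the brush carriage is moved by more than 10 mm (distance of brush_ref from where it was at the start of the episode above 0.01 m).
It fails at once if another thing on the bench is moved by more than 25 mm (distance of any of glaze_jar, bisque_stand, test_tile, model_tool, water_bowl, spool_piece, sponge from where it was at the start of the episode above 0.025 m).
It also fails if it takes over 48 s, if anything falls off the work surface, if the arm or the gripper's body presses on something with over 40 N, if the wrist force passes 120 N, or if a joint passes its speed limit or range.

## Robot

A 6-joint arm with a two-finger parallel gripper is mounted at the origin on the work surface. World frame = base frame: x ahead of the robot, y to its left, z up, the work surface at z = 0. Lengths are in m, angles in rad, forces in N, time in s.
With the tool pointing down it reaches from about 0.35 to 1 m from the base axis. Payload 7.1 kg.
Tool frame: the origin (TCP) lies on the centre line of the jaws, within the pads' length; the fingertips stand 14 mm ahead of it and the grasp point (between the pads) lies 5 mm behind it; z points along the fingers, y is the line along which they close (so a half turn about z gives the same grasp; the last joint's range is limited). The gripper opens to 85 mm and grips with 20 to 120 N. Pads are 22 mm wide; open, the fingers measure 114 mm over their backs; the gripper's body (76 mm by 85 mm) begins 54 mm behind the grasp point. The pads swing forward as they close: fully open they stand 13 mm farther back than shut.
Start: joints at [1.148, 0.423, 1.63, -0, 1.089, -0.019], TCP at [0.246, 0.575, 0.245] pointing down, gripper open.
Joint ranges: [-3, 3], [-0.9, 2.11], [0.09, 2.58], [-1.31, 4.45], [0.11, 2.69], [-2.54, 2.54]. Speed limits (rad/s): [2.39, 2.39, 3.01, 3.14, 3.14, 3.14].

## Interface

Orientations are given as a 3x3 rotation matrix whose columns are the frame's x, y, z axes.
In Python, from plant import bot gives the robot as it stands. The module is installed in compiled form; this text tells all that it offers.
- The arm moves only by the tool play_rows, never from a script. Its arguments are lists of equal length, an entry for each row: "fingers": the opening, from 0 (shut) to 1 (fully open); "linear": the shift along the world's x, y, z in mm, a list of three; "turn": the turn, a rotation vector about the world's x, y, z in rad, a list of three. A call has 1 to 20 rows; each row is the pose to reach, as a shift and turn from the pose commanded when the call began; what a row does not reach only later rows make up. A row lasts 1/8 s, in which the tool goes at most 62.5 mm and 10.7 degrees, less where a joint would pass 70% of its speed; a pose out of reach is approached as far as the arm can. A call with a gripper value outside its range is refused whole. The fingers move at their own pace and stop on an object; "newtons" is the grip in N (left out, the last holds). Time passes only in rows, so rows that repeat a pose let the fingers close. It gives the time, the measured TCP pose, the force, the opening and the grip force at its end, in the units of the state.
- bot.read_state(): the state, without advancing time (a new reading comes with each control period).
- bot.camera(name): name is "side" or "top" or "wrist"; returns a dict with "pixels" (400x640x3 uint8, red, green, blue), "K" (3x3 intrinsics, pixels), "rvec" (rotation vector, rad) and "tvec" (3), from world to camera coordinates, as OpenCV has them. Camera axes: x right, y down, z forward; pixel columns grow to the right and rows downward; lengths in m; the calibration is good to about 2 mm. A picture is of the moment at which its call begins. There is no depth.
- bot.close_job(): hands the job in; it is judged then, once.
Trained networks look in a picture, given as the dict that the camera call returned (one of the last four; its "shot" number tells which), for a name from the list of things; names that differ only in an ending like _2 or _b are one class to them, and where a whole thing is asked for, a point or a joint stands for the part that bears it (a point fixed in the world has none). Each returns a list of dicts, best first, with "confidence" (0 to 1); they miss things now and then, are a little off and sometimes report something else, mostly with a low value. They report only what shows in the picture. A call takes as long as a camera call. They do not tell look-alikes from the thing itself.
- bot.look_for(picture, thing): "bbox" ([left, top, right, bottom] in pixels, round what is visible of it).
The state is a dict: "clock": time; "q": joint angles; "joint_vel": joint speeds; "joint_efforts": joint torques, N m; "tool_pos": TCP position; "tcp_rot": TCP orientation; "wrist_force": force on the tool from outside, world axes, zero at the start; "wrist_torque": the same for the moment, N m; "opening": opening from 0.0 (shut) to 1.0 (fully open); "finger_force": force on a finger pad.
Only numpy, scipy, OpenCV 4.12 (cv2) and the standard library are available. Lean on these libraries where they do the work, as an engineer would, in place of code of your own. Each camera call takes 0.05 s, during which the arm holds its last target. There are 200 camera calls.

## Working session

There is one attempt and no reset: what is moved stays moved. The work goes in short steps, Python scripts to look and compute and a tool call to move; the robot and the scene stay as the last step left them, time stands still between calls to the robot, and variables do not carry over. Pictures are saved under pics/ and viewed, at most 10 in all, crops included, and the job is handed in when it is done.

Besides the shell and the picture viewer there is one more tool, called after "Emit:" by a JSON object that holds its "fn" and its "kwargs". play_rows: Moves the arm, as the interface text tells. Its arguments: {"type":"object","properties":{"fingers":{"type":"array","items":{"type":"number"}},"linear":{"type":"array","items":{"type":"array","items":{"type":"number"}}},"turn":{"type":"array","items":{"type":"array","items":{"type":"number"}}},"newtons":{"type":"number"}},"required":["fingers","linear","turn"]}

```bash
mkdir -p pics
cat > h.py <<'E'
import numpy as np, cv2
from plant import bot
def P(c):
    R=cv2.Rodrigues(np.array(c["rvec"],float))[0]; return R,np.array(c["tvec"],float).ravel(),np.array(c["K"],float)
def ray(c,uv):
    R,t,K=P(c); d=R.T@np.linalg.solve(K,[uv[0],uv[1],1]); return -R.T@t,d
def at(c,uv,z):
    o,d=ray(c,uv); return o+d*(z-o[2])/d[2]
def tri(cs,uvs):
    A=np.zeros((3,3));b=np.zeros(3)
    for c,u in zip(cs,uvs):
        o,d=ray(c,u); d=d/np.linalg.norm(d); M=np.eye(3)-np.outer(d,d); A+=M;b+=M@o
    return np.linalg.solve(A,b)
def proj(c,X):
    R,t,K=P(c); p=K@(R@np.array(X)+t); return p[:2]/p[2]
def save(c,n,crop=None,s=1):
    im=c["pixels"][:,:,::-1]
    if crop: im=im[crop[1]:crop[3],crop[0]:crop[2]]
    cv2.imwrite("pics/"+n,cv2.resize(im,None,fx=s,fy=s,interpolation=cv2.INTER_CUBIC))
E
python3 - <<'E'
from h import *
import pickle
C={n:bot.camera(n) for n in("top","side")}
pickle.dump(C,open("c0.pkl","wb"))
for n in C:
    save(C[n],n+"0.png")
    print(n,ray(C[n],(320,200)))
    for t in "rail carrier carrier_deck vase spray_head spray_post brush_ref glaze_jar bisque_stand".split():
        print(n,t,[(np.round(d["bbox"]).tolist(),round(d["confidence"],2)) for d in bot.look_for(C[n],t)][:4])
E
```

```text
top (array([ 0.17206324, -0.00530663,  1.43815827]), array([ 0.19875426,  0.01358484, -0.97999073]))
top rail [([252.0, 186.0, 430.0, 228.0], 0.74)]
top carrier [([370.0, 193.0, 425.0, 229.0], 0.74)]
top carrier_deck [([370.0, 192.0, 423.0, 229.0], 0.7), ([299.0, 118.0, 327.0, 186.0], 0.4), ([387.0, 197.0, 408.0, 218.0], 0.2)]
top vase [([388.0, 196.0, 408.0, 218.0], 0.81)]
top spray_head [([306.0, 121.0, 326.0, 159.0], 0.81), ([155.0, 233.0, 186.0, 265.0], 0.73), ([261.0, 150.0, 286.0, 161.0], 0.7), ([451.0, 251.0, 476.0, 284.0], 0.58)]
top spray_post [([448.0, 250.0, 476.0, 284.0], 0.72), ([310.0, 120.0, 326.0, 154.0], 0.6), ([157.0, 234.0, 188.0, 266.0], 0.57), ([373.0, 193.0, 422.0, 227.0], 0.37)]
top brush_ref [([344.0, 122.0, 364.0, 163.0], 0.92), ([251.0, 186.0, 429.0, 227.0], 0.16)]
top glaze_jar [([392.0, 169.0, 415.0, 192.0], 0.62)]
top bisque_stand []
side (array([ 0.20684077, -0.892552  ,  1.13030609]), array([ 0.18962184,  0.66211691, -0.72506494]))
side rail [([294.0, 183.0, 343.0, 314.0], 0.57)]
side carrier [([303.0, 253.0, 344.0, 296.0], 0.58)]
side carrier_deck [([305.0, 254.0, 345.0, 296.0], 0.74)]
side vase [([314.0, 255.0, 334.0, 279.0], 0.82)]
side spray_head [([351.0, 180.0, 378.0, 222.0], 0.86), ([236.0, 124.0, 262.0, 161.0], 0.68), ([262.0, 322.0, 302.0, 361.0], 0.61)]
side spray_post [([236.0, 125.0, 261.0, 160.0], 0.94), ([262.0, 322.0, 303.0, 359.0], 0.68), ([356.0, 184.0, 379.0, 220.0], 0.65)]
side brush_ref [([356.0, 222.0, 390.0, 246.0], 0.58)]
side glaze_jar [([345.0, 264.0, 365.0, 297.0], 0.55), ([358.0, 225.0, 388.0, 246.0], 0.23)]
side bisque_stand [([336.0, 178.0, 348.0, 198.0], 0.75)]
```

View pics/top0.png

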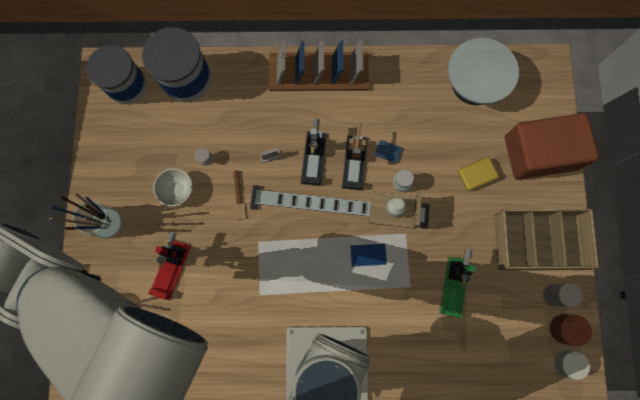

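View pics/side0.png

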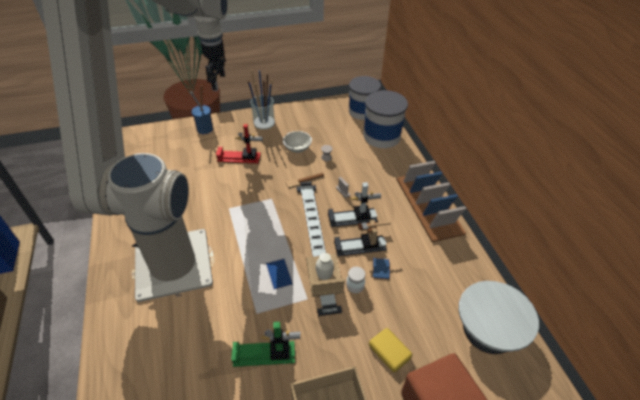

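Top view: candidates for the airbrush slide are the white slides at (314,155) and (355,160), red at (170,268) and green at (456,285). Red and green are excluded. The tall post with a grey cylinder is at (316,130) in top and (365,200) in side, and the plywood brush board is at (357,140) in top and (372,238) in side. The carrier with the vase is at (396,207), with the rail running left. Next I measure roughly and check with one crop.

Run:
```python
from h import *
import pickle
C=pickle.load(open("c0.pkl","rb"));t=C["top"];s=C["side"]
a=t["pixels"][110:240,245:435,::-1]; b=s["pixels"][170:310,290:400,::-1]
a=cv2.resize(a,None,fx=4,fy=4,interpolation=cv2.INTER_CUBIC);cv2.imwrite("pics/crop.png",a)
for n,uv,z in [("railL",(254,197),.022),("railR",(428,216),.022),("deck",(396,209),.052),("post",(316,122),.155),("brush",(357,130),.094),("jar",(403,180),.065),("slide1 end",(312,184),.02),("slide2",(353,188),.02)]:
    print(n,at(t,uv,z).round(3))
print("post tri",tri([t,s],[(317,122),(366,183)]), "vase tri", tri([t,s],[(398,206),(324,256)]))
print(bot.read_state()["tcp_rot"])
w=bot.camera("wrist"); print(ray(w,(320,200)),w["K"])
```

```text
railL [0.469 0.202 0.022]
railR [ 0.411 -0.29   0.022]
deck [ 0.426 -0.197  0.052]
post [0.644 0.022 0.155]
brush [ 0.642 -0.09   0.094]
jar [ 0.506 -0.217  0.065]
slide1 end [0.507 0.037 0.02 ]
slide2 [ 0.494 -0.08   0.02 ]
post tri [0.62581022 0.02003755 0.17002024] vase tri [ 0.42004091 -0.19054752  0.13568701]
[[-9.19576259e-01  3.92911572e-01  1.41840929e-05]
 [ 3.92911572e-01  9.19576258e-01  5.50017220e-05]
 [ 8.56745799e-06  5.61513720e-05 -9.99999998e-01]]
(array([0.16748149, 0.60813276, 0.37371104]), array([ 0.3182597 , -0.13045872, -0.93916428])) [[356.15098173   0.         318.08950502]
 [  0.         356.15098173 193.73445464]
 [  0.           0.           1.        ]]
```

View pics/crop.png

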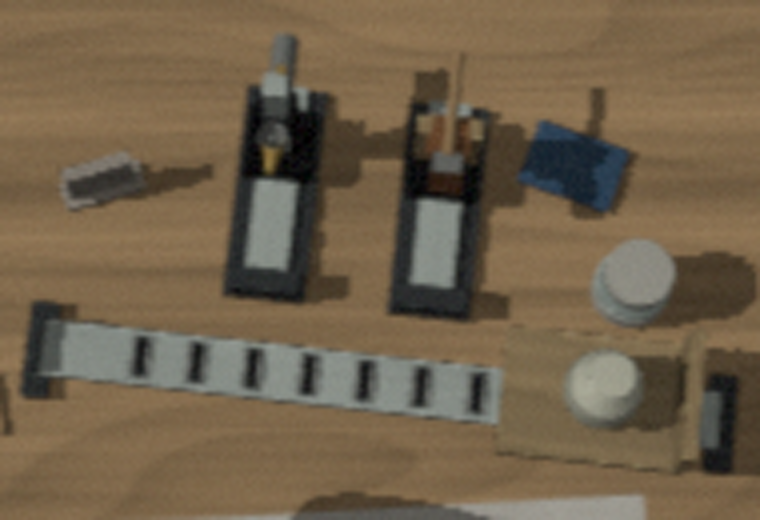

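The close crop confirms the left slide is the airbrush (grey cylinder, gold nozzle, crop (270,130)) and the right one is the brush with its plywood board. The airbrush station is therefore carrier = 0.24. I'll go to a vantage point over the rail with the fingers shut.

Emit:
{"fn": "play_rows", "kwargs": {"fingers": [0,0,0,0,0,0,0,0,0,0,0,0,0,0,0], "linear": [[20,-50,10],[40,-100,20],[60,-150,30],[80,-200,40],[100,-250,50],[120,-300,60],[140,-350,70],[160,-400,80],[180,-450,90],[200,-500,100],[220,-550,110],[240,-600,115],[254,-635,115],[254,-635,115],[254,-635,115]], "turn": [[0,0,-0.1],[0,0,-0.2],[0,0,-0.3],[0,0,-0.4],[0,0,-0.5],[0,0,-0.6],[0,0,-0.7],[0,0,-0.8],[0,0,-0.9],[0,0,-1.0],[0,0,-1.1],[0,0,-1.2],[0,0,-1.285],[0,0,-1.285],[0,0,-1.285]]}}

```text
clock: 2.92
tool_pos: [0.4991, -0.0599, 0.3601]
tcp_rot: [[0.117, 0.993, -0.001], [0.993, -0.117, 0.0], [0.0, -0.001, -1.0]]
wrist_force: [-0.1, -0.3, 0.6]
opening: -0.002
finger_force: 0.0
```

Run:
```python
from h import *
import pickle
w=bot.camera("wrist");pickle.dump(w,open("w1.pkl","wb"));save(w,"w1.png")
print(ray(w,(320,200)),bot.read_state()["q"])
for t in "carrier carrier_deck vase spray_head spray_post brush_ref".split():
    print(t,[(np.round(d["bbox"]).tolist(),round(d["confidence"],2)) for d in bot.look_for(w,t)][:3])
```

```text
(array([0.5090466 , 0.02429364, 0.48852835]), array([-0.03651725, -0.34297853, -0.93881334])) [-1.42572243e-01  1.17257152e-01  1.76973220e+00  2.85812276e-04
  1.25510972e+00 -2.58597367e-02]
carrier [([241.0, 194.0, 309.0, 307.0], 0.84)]
carrier_deck [([239.0, 196.0, 311.0, 305.0], 0.57)]
vase [([254.0, 228.0, 294.0, 281.0], 0.91)]
spray_head [([384.0, 29.0, 478.0, 75.0], 0.81), ([176.0, 323.0, 204.0, 384.0], 0.5)]
spray_post [([380.0, 31.0, 485.0, 76.0], 0.97)]
brush_ref [([376.0, 127.0, 467.0, 183.0], 0.86)]
```

View pics/w1.png

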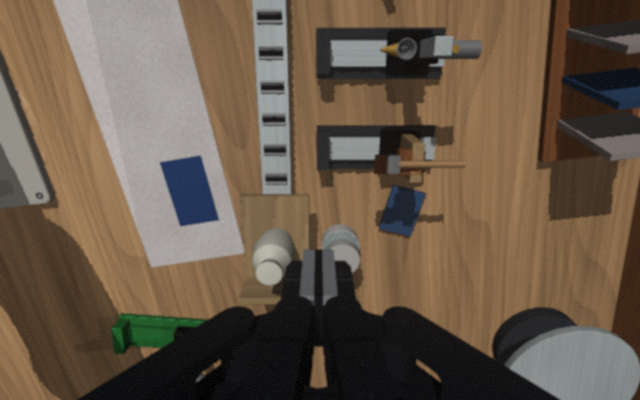

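Wrist view: the rail slots run from (269,17) to (276,180), the airbrush post top is at (437,47), the brush board at (414,158) and the vase at (272,255).

Run:
```python
from h import *
import pickle
C=pickle.load(open("c0.pkl","rb"));t=C["top"];w=pickle.load(open("w1.pkl","rb"))
N=np.array([at(w,u,.022) for u in [(269,17),(271,52),(272,86),(273,119),(275,150),(276,180)]]);print(N.round(4))
v=N[0]-N[-1];v/=np.linalg.norm(v);print("dir",v,np.degrees(np.arctan2(-v[0],v[1])),np.linalg.norm(np.diff(N,axis=0),axis=1))
print("deck front corners",at(w,(242,195),.052),at(w,(310,196),.052))
Y=np.array(v[:2]);X=np.array([Y[1],-Y[0]])
p=tri([t,w],[(313.7,130.5),(437,47)]);pz=at(w,(437,47),.155)
print("post tri",p,"at z",pz)
L=at(w,(437,47),.155)
for q in (p,pz): print("post rel notch0", (q[:2]-N[0][:2])@X,(q[:2]-N[0][:2])@Y)
```

```text
[[ 0.4574  0.0899  0.022 ]
 [ 0.4536  0.0516  0.022 ]
 [ 0.4485  0.0122  0.022 ]
 [ 0.4433 -0.0283  0.022 ]
 [ 0.4396 -0.0688  0.022 ]
 [ 0.4344 -0.1102  0.022 ]]
dir [1.13982471e-01 9.93482761e-01 2.75552865e-16] -6.544939033226138 [0.03851665 0.03969199 0.04087184 0.04070321 0.04169346]
deck front corners [ 0.39215956 -0.11658788  0.052     ] [ 0.47978347 -0.12817597  0.052     ]
post tri [0.55823882 0.02567739 0.33165924] at z [0.61298026 0.03104941 0.155     ]
post rel notch0 0.10752365945702398 -0.05233402202507664
post rel notch0 0.1612960151613857 -0.04075744145917831
```

Run:
```python
from h import *
import pickle
C=pickle.load(open("c0.pkl","rb"));t=C["top"];s=C["side"];w=pickle.load(open("w1.pkl","rb"))
pz=at(w,(437,47),.155)
for n,c in (("top",t),("side",s)): print(n,proj(c,pz))
a=t["pixels"][110:165,295:375,::-1];b=s["pixels"][175:230,330:410,::-1];d=w["pixels"][20:90,300:500,::-1]
f=lambda i,k:cv2.resize(i,None,fx=k,fy=k,interpolation=cv2.INTER_CUBIC)
o=np.zeros((560,800,3),np.uint8);o[:275,:400]=f(a,5);o[:275,400:]=f(b,5);o[280:560]=f(d,4)
cv2.imwrite("pics/posts.png",o)
```

```text
top [312.75599637 133.12703319]
side [364.05609758 183.38104265]
```

View pics/posts.png

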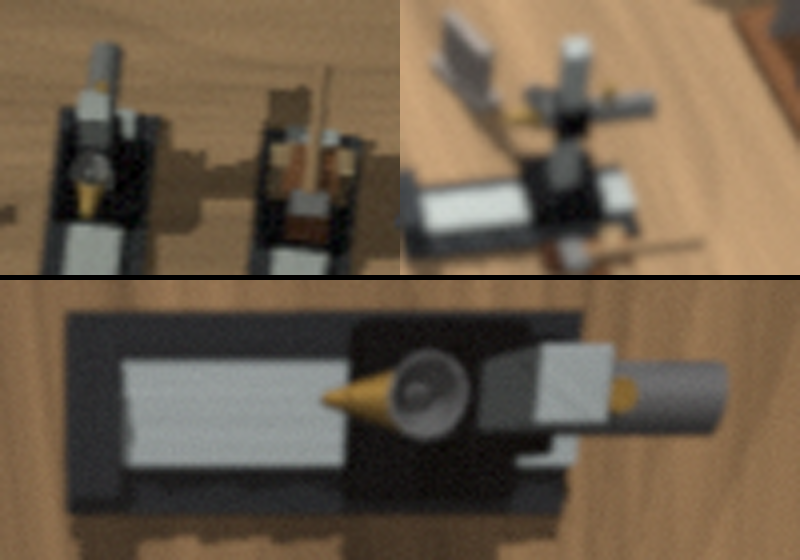

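The post's white top is in the wrist picture at (443.7,46), top at (313.8,130.8) and side at (365.4,184.4).

Run:
```python
from h import *
import pickle
C=pickle.load(open("c0.pkl","rb"));t=C["top"];s=C["side"];w=pickle.load(open("w1.pkl","rb"))
u={"t":(313.8,130.8),"s":(365.4,184.4),"w":(443.7,46)}
print(tri([t,s,w],list(u.values())),tri([s,w],[u["s"],u["w"]]),at(w,u["w"],.155),at(t,u["t"],.155),at(s,u["s"],.155))
# tail board outer face: from deck front edge mid
Y=np.array([.1145,.9934]);X=np.array([Y[1],-Y[0]])
N0=np.array([.4574,.0899]); 
c=N0-.28*Y; print("carrier centre",c,"tail face",c-.065*Y)
```

```text
[0.61936822 0.029901   0.1510031 ] [0.61931164 0.03141121 0.14920412] [0.61874558 0.03118127 0.155     ] [0.61941918 0.02828032 0.155     ] [0.6155072  0.02570036 0.155     ]
carrier centre [ 0.42534  -0.188252] tail face [ 0.4178975 -0.252823 ]
```

Emit:
{"fn": "play_rows", "kwargs": {"fingers": [0,0,0,0,0,0,0,0,0,0,0,0,0], "linear": [[-20,-55,0],[-40,-110,0],[-60,-165,0],[-80,-220,0],[-86,-235,-30],[-86,-235,-80],[-86,-235,-130],[-86,-235,-180],[-86,-235,-220],[-86,-235,-250],[-86,-235,-265],[-86,-235,-265],[-86,-235,-265]], "turn": [[0,0,0],[0,0,0],[0,0,0],[0,0,0],[0,0,0],[0,0,0],[0,0,0],[0,0,0],[0,0,0],[0,0,0],[0,0,0],[0,0,0],[0,0,0]]}}

```text
clock: 4.9
tool_pos: [0.4143, -0.2957, 0.0964]
tcp_rot: [[0.118, 0.993, 0.002], [0.993, -0.118, -0.001], [-0.001, 0.002, -1.0]]
wrist_force: [0.2, -0.9, -0.2]
opening: 0.0
finger_force: 0.0
```

Run:
```python
from h import *
w=bot.camera("wrist");save(w,"w2.png");print(bot.read_state()["wrist_force"])
```

```text
[ 0.66090024 -0.05208816  0.00609518]
```

View pics/w2.png

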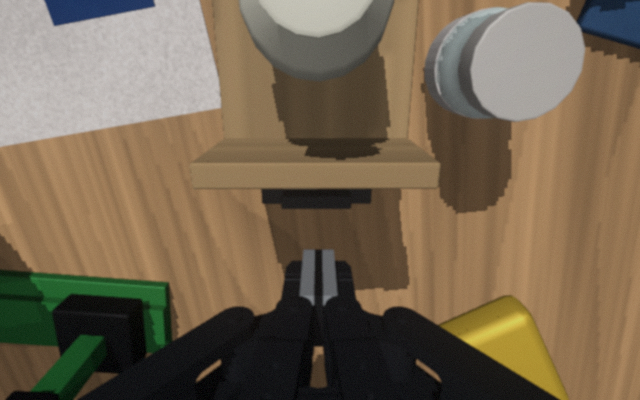

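The board's top edge (190–438, 175) is centred on the fingers (318,275) and clear of the vase. Closing in gently.

Emit:
{"fn": "play_rows", "kwargs": {"fingers": [0,0,0,0,0,0,0], "linear": [[0.6,5,0],[1.3,11,0],[1.9,17,0],[2.5,22,0],[2.8,24,0],[3,26,0],[3,26,0]], "turn": [[0,0,0],[0,0,0],[0,0,0],[0,0,0],[0,0,0],[0,0,0],[0,0,0]]}}

```text
clock: 5.82
tool_pos: [0.4165, -0.2692, 0.0953]
tcp_rot: [[0.118, 0.993, -0.0], [0.993, -0.118, 0.0], [0.0, -0.0, -1.0]]
wrist_force: [0.1, -0.5, -0.3]
opening: -0.001
finger_force: 0.0
```

Emit:
{"fn": "play_rows", "kwargs": {"fingers": [0,0,0,0], "linear": [[0.2,2,0],[0.4,4,0],[0.6,5,0],[0.6,5,0]], "turn": [[0,0,0],[0,0,0],[0,0,0],[0,0,0]]}}

```text
clock: 6.32
tool_pos: [0.4172, -0.2642, 0.0953]
tcp_rot: [[0.118, 0.993, 0.0], [0.993, -0.118, -0.0], [-0.0, 0.0, -1.0]]
wrist_force: [0.1, 0.2, 0.6]
opening: 0.002
finger_force: 0.0
```

Emit:
{"fn": "play_rows", "kwargs": {"fingers": [0,0,0], "linear": [[0.2,1.5,0],[0.3,2.5,0],[0.3,2.5,0]], "turn": [[0,0,0],[0,0,0],[0,0,0]]}}

```text
clock: 6.7
tool_pos: [0.4175, -0.2618, 0.0954]
tcp_rot: [[0.118, 0.993, 0.0], [0.993, -0.118, -0.0], [-0.0, 0.0, -1.0]]
wrist_force: [0.3, -0.3, 0.3]
opening: 0.002
finger_force: 0.2
```

Emit:
{"fn": "play_rows", "kwargs": {"fingers": [0,0,0], "linear": [[0.2,1.5,0],[0.3,2.5,0],[0.3,2.5,0]], "turn": [[0,0,0],[0,0,0],[0,0,0]]}}

```text
clock: 7.08
tool_pos: [0.4178, -0.2593, 0.0954]
tcp_rot: [[0.118, 0.993, 0.0], [0.993, -0.118, -0.0], [-0.0, 0.0, -1.0]]
wrist_force: [0.3, -2.2, 0.1]
opening: -0.007
finger_force: 1.0
```

Contact at y ≈ -0.2605. Pushing smoothly.

Emit:
{"fn": "play_rows", "kwargs": {"fingers": [0,0,0,0,0,0,0,0,0,0,0,0,0,0,0,0], "linear": [[0.2,2,0],[0.6,5,0],[1.0,9,0],[1.6,14,0],[2.2,19,0],[2.8,24,0],[3.3,29,0],[3.9,34,0],[4.5,39,0],[5.1,44,0],[5.6,49,0],[6.2,54,0],[6.6,57,0],[6.8,59,0],[6.9,60,0],[6.9,60,0]], "turn": [[0,0,0],[0,0,0],[0,0,0],[0,0,0],[0,0,0],[0,0,0],[0,0,0],[0,0,0],[0,0,0],[0,0,0],[0,0,0],[0,0,0],[0,0,0],[0,0,0],[0,0,0],[0,0,0]]}}

```text
clock: 9.07
tool_pos: [0.4247, -0.1992, 0.0953]
tcp_rot: [[0.118, 0.993, 0.0], [0.993, -0.118, 0.0], [0.0, -0.0, -1.0]]
wrist_force: [0.2, 0.5, -0.3]
opening: -0.002
finger_force: 0.0
```

Run:
```python
from h import *
w=bot.camera("wrist");t=bot.camera("top");print(bot.read_state()["wrist_force"])
for n,c in (("w",w),("t",t)):
  for k in("vase","carrier"): print(n,k,[(np.round(d["bbox"]).tolist(),round(d["confidence"],2)) for d in bot.look_for(c,k)][:2])
a=cv2.resize(w["pixels"][:,:,::-1],(560,350));b=cv2.resize(t["pixels"][170:240,245:435,::-1],None,fx=2.9,fy=2.9)
o=np.zeros((560,560,3),np.uint8);o[:350]=a;o[352:352+b.shape[0],:b.shape[1]]=b;cv2.imwrite("pics/m1.png",o)
```

```text
[0.41626745 0.14901067 0.04733475]
w vase [([245.0, 1.0, 395.0, 125.0], 0.78)]
w carrier [([199.0, 0.0, 439.0, 232.0], 0.62)]
t vase [([197.0, 149.0, 214.0, 165.0], 0.54)]
t carrier [([307.0, 118.0, 327.0, 157.0], 0.45)]
```

View pics/m1.png

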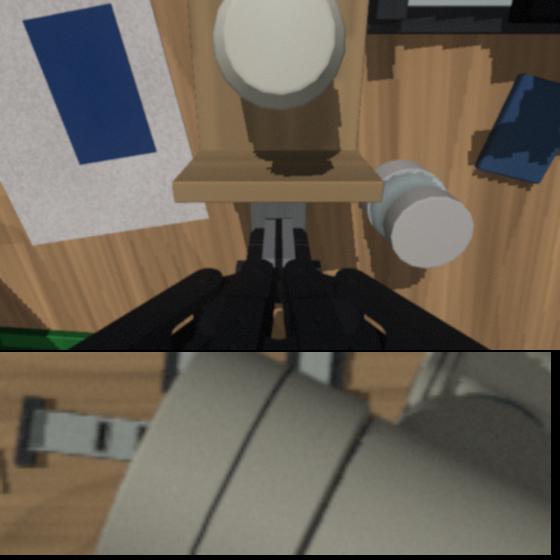

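The carrier has snapped to its second notch, about 20 mm ahead of the fingers. The vase is upright and centred. Continuing.

Emit:
{"fn": "play_rows", "kwargs": {"fingers": [0,0,0,0,0,0,0,0,0,0,0,0,0,0,0,0,0,0,0,0], "linear": [[0.7,6,0],[1.4,12,0],[1.8,16,0],[2.1,18,0],[2.3,20,0],[2.5,22,0],[2.9,25,0],[3.5,30,0],[4.0,35,0],[4.6,40,0],[5.2,45,0],[5.8,50,0],[6.3,55,0],[6.9,60,0],[7.5,65,0],[8.1,70,0],[8.7,75,0],[9.2,80,0],[9.8,85,0],[10.4,90,0]], "turn": [[0,0,0],[0,0,0],[0,0,0],[0,0,0],[0,0,0],[0,0,0],[0,0,0],[0,0,0],[0,0,0],[0,0,0],[0,0,0],[0,0,0],[0,0,0],[0,0,0],[0,0,0],[0,0,0],[0,0,0],[0,0,0],[0,0,0],[0,0,0]]}}

```text
clock: 11.88
tool_pos: [0.4351, -0.1088, 0.0953]
tcp_rot: [[0.118, 0.993, -0.0], [0.993, -0.118, 0.0], [0.0, -0.0, -1.0]]
wrist_force: [0.4, 0.4, -0.3]
opening: -0.0
finger_force: 0.0
```

Run:
```python
from h import *
w=bot.camera("wrist");print(bot.read_state()["wrist_force"],bot.read_state()["tool_pos"])
for k in("vase","carrier"): print(k,[(np.round(d["bbox"]).tolist(),round(d["confidence"],2)) for d in bot.look_for(w,k)][:2])
save(w,"m2.png")
```

```text
[-0.25594031 -0.07653686 -0.22987611] [ 0.43503785 -0.10842697  0.09528348]
vase [([249.0, 2.0, 393.0, 156.0], 0.96)]
carrier [([201.0, 0.0, 435.0, 259.0], 0.86)]
```

Emit:
{"fn": "play_rows", "kwargs": {"fingers": [0,0,0,0,0,0,0,0,0,0,0,0,0,0,0,0,0,0,0,0], "linear": [[0.3,3,0],[0.6,5,0],[0.8,7,0],[1.0,9,0],[1.5,13,0],[2.1,18,0],[2.7,23,0],[3.2,28,0],[3.8,33,0],[4.4,38,0],[4.8,42,0],[5.3,46,0],[5.8,50,0],[6.2,54,0],[6.7,58,0],[7.2,62,0],[7.6,66,0],[8.0,69,0],[8.3,72,0],[8.3,72,0]], "turn": [[0,0,0],[0,0,0],[0,0,0],[0,0,0],[0,0,0],[0,0,0],[0,0,0],[0,0,0],[0,0,0],[0,0,0],[0,0,0],[0,0,0],[0,0,0],[0,0,0],[0,0,0],[0,0,0],[0,0,0],[0,0,0],[0,0,0],[0,0,0]]}}

```text
clock: 14.52
tool_pos: [0.4434, -0.037, 0.0953]
tcp_rot: [[0.117, 0.993, 0.0], [0.993, -0.117, 0.0], [0.0, 0.0, -1.0]]
wrist_force: [-0.3, -0.2, -0.3]
opening: -0.002
finger_force: 0.0
```

Run:
```python
from h import *
import pickle
w=bot.camera("wrist");print(bot.read_state()["wrist_force"],bot.read_state()["tool_pos"])
for k in("vase","carrier"): print(k,[(np.round(d["bbox"]).tolist(),round(d["confidence"],2)) for d in bot.look_for(w,k)][:2])
save(w,"m3.png");pickle.dump(w,open("m3.pkl","wb"))
```

```text
[0.25573924 0.02726445 0.06355798] [ 0.44335508 -0.03711396  0.09530732]
vase [([246.0, 0.0, 395.0, 136.0], 0.88)]
carrier [([199.0, 4.0, 436.0, 240.0], 0.69)]
```

View pics/m3.png

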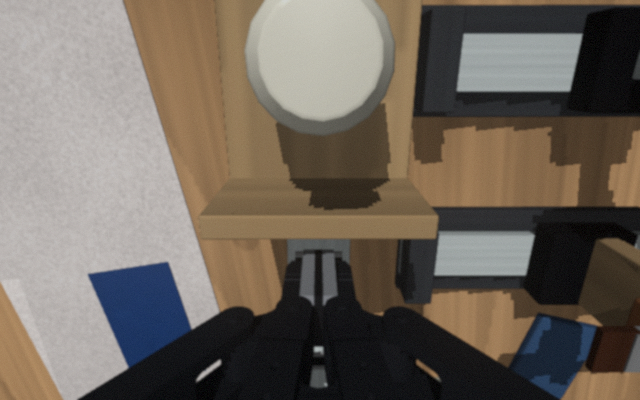

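The carrier is at 0.24, with the board 15 mm ahead of the fingers and centred on the airbrush slide at about row 60. The vase is upright and central. I'll retreat up and go behind the post.

Emit:
{"fn": "play_rows", "kwargs": {"fingers": [0,0,0,0,0,0,0,0,0,0,0,0], "linear": [[-1,-8,5],[-1,-8,50],[-1,-8,105],[-1,-8,155],[5,-5,175],[50,5,175],[100,20,175],[150,35,175],[200,50,175],[236,60,175],[236,60,175],[236,60,175]], "turn": [[0,0,0],[0,0,0],[0,0,0],[0,0,0],[0,0,0],[0,0,0],[0,0,0],[0,0,0],[0,0,0],[0,0,0],[0,0,0],[0,0,0]]}}

```text
clock: 16.18
tool_pos: [0.6784, 0.0221, 0.27]
tcp_rot: [[0.118, 0.993, -0.002], [0.993, -0.118, -0.0], [-0.0, -0.002, -1.0]]
wrist_force: [-0.9, -0.5, -1.4]
opening: 0.001
finger_force: 0.0
```

Run:
```python
from h import *
w=bot.camera("wrist");t=bot.camera("top");s=bot.camera("side");st=bot.read_state();print(st["tool_pos"],st["wrist_force"])
for n,c in(("w",w),("t",t),("s",s)):
  for k in("vase","carrier","spray_post"): print(n,k,[(np.round(d["bbox"]).tolist(),round(d["confidence"],2)) for d in bot.look_for(c,k)][:2])
o=np.zeros((590,640,3),np.uint8);o[:400]=w["pixels"][:,:,::-1]
o[402:402+188,:320]=cv2.resize(t["pixels"][110:204,250:410,::-1],(320,188));o[402:590,320:]=cv2.resize(s["pixels"][170:264,290:450,::-1],(320,188))
cv2.imwrite("pics/m4.png",o)
print("post proj",proj(w,[.619,.030,.155]))
```

```text
[0.67834609 0.02214195 0.27060632] [ 0.60541646 -0.52725738 -0.0624166 ]
w vase [([16.0, 133.0, 114.0, 201.0], 0.84)]
w carrier [([26.0, 88.0, 151.0, 239.0], 0.87)]
w spray_post [([198.0, 126.0, 316.0, 202.0], 0.73), ([25.0, 91.0, 150.0, 240.0], 0.71)]
t vase []
t carrier []
t spray_post [([447.0, 246.0, 475.0, 281.0], 0.87), ([157.0, 237.0, 185.0, 266.0], 0.6)]
s vase [([306.0, 192.0, 319.0, 214.0], 0.75)]
s carrier [([294.0, 196.0, 330.0, 232.0], 0.81), ([353.0, 181.0, 380.0, 225.0], 0.25)]
s spray_post [([259.0, 324.0, 302.0, 361.0], 0.79), ([239.0, 123.0, 262.0, 161.0], 0.57)]
post proj [235.96812218 192.64535063]
```

View pics/m4.png

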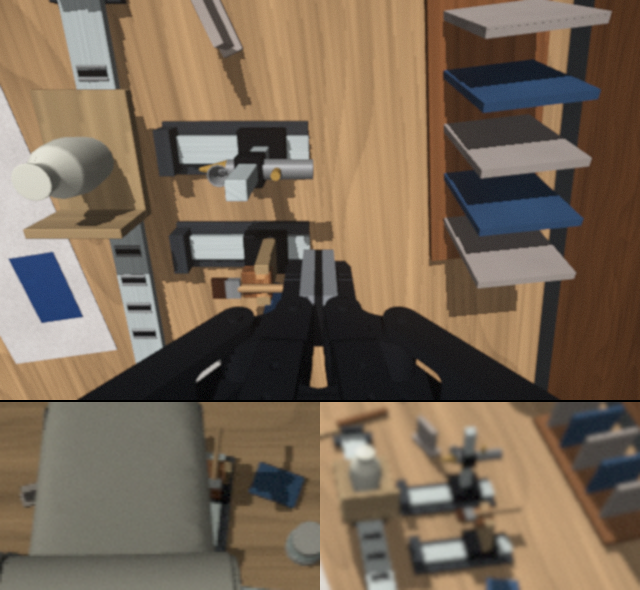

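The post top is at about (240,187), within a few mm of prediction, and the carrier with the vase sits in line with it. Descending behind the post.

Emit:
{"fn": "play_rows", "kwargs": {"fingers": [0,0,0,0,0,0,0,0,0], "linear": [[0,3,-30],[0,3,-70],[0,3,-100],[0,3,-118],[0,3,-126],[0,3,-126],[-8,4,-126],[-14,4.6,-126],[-14,4.6,-126]], "turn": [[0,0,0],[0,0,0],[0,0,0],[0,0,0],[0,0,0],[0,0,0],[0,0,0],[0,0,0],[0,0,0]]}}

```text
clock: 17.9
tool_pos: [0.6649, 0.0274, 0.145]
tcp_rot: [[0.118, 0.993, 0.0], [0.993, -0.118, 0.0], [0.0, 0.0, -1.0]]
wrist_force: [-0.3, -0.7, -0.9]
opening: 0.0
finger_force: 0.0
```

Emit:
{"fn": "play_rows", "kwargs": {"fingers": [0,0,0,0,0,0,0,0,0], "linear": [[-3,0.3,0],[-6,0.7,0],[-9,1,0],[-12,1.4,0],[-15,1.7,0],[-18,2.1,0],[-21,2.4,0],[-24,2.8,0],[-27,3.1,0]], "turn": [[0,0,0],[0,0,0],[0,0,0],[0,0,0],[0,0,0],[0,0,0],[0,0,0],[0,0,0],[0,0,0]]}}

```text
clock: 19.02
tool_pos: [0.6386, 0.0304, 0.1444]
tcp_rot: [[0.118, 0.993, 0.001], [0.993, -0.118, -0.0], [0.0, 0.001, -1.0]]
wrist_force: [2.2, -0.6, -2.2]
opening: -0.003
finger_force: 1.1
```

Contact made. Sliding the carriage.

Emit:
{"fn": "play_rows", "kwargs": {"fingers": [0,0,0,0,0,0,0,0,0,0,0,0], "linear": [[-4,0.5,0],[-9,1.0,0],[-14,1.6,0],[-19,2.2,0],[-24,2.8,0],[-29,3.3,0],[-34,3.9,0],[-39,4.5,0],[-44,5.1,0],[-49,5.6,0],[-53,6.1,0],[-56,6.4,0]], "turn": [[0,0,0],[0,0,0],[0,0,0],[0,0,0],[0,0,0],[0,0,0],[0,0,0],[0,0,0],[0,0,0],[0,0,0],[0,0,0],[0,0,0]]}}

```text
clock: 20.52
tool_pos: [0.5821, 0.0369, 0.1444]
tcp_rot: [[0.118, 0.993, 0.0], [0.993, -0.118, 0.0], [0.0, 0.0, -1.0]]
wrist_force: [1.9, 1.7, 0.6]
opening: 0.003
finger_force: 1.1
```

Emit:
{"fn": "play_rows", "kwargs": {"fingers": [0,0,0,0], "linear": [[-2,0.2,0],[-4,0.5,0],[-6,0.7,0],[-6,0.7,0]], "turn": [[0,0,0],[0,0,0],[0,0,0],[0,0,0]]}}

```text
clock: 21.02
tool_pos: [0.576, 0.0375, 0.1443]
tcp_rot: [[0.118, 0.993, -0.001], [0.993, -0.118, -0.0], [-0.0, -0.001, -1.0]]
wrist_force: [1.6, 0.3, 0.0]
opening: -0.003
finger_force: 0.5
```

Emit:
{"fn": "play_rows", "kwargs": {"fingers": [0,0,0], "linear": [[-1.5,0.2,0],[-3,0.3,0],[-3,0.3,0]], "turn": [[0,0,0],[0,0,0],[0,0,0]]}}

```text
clock: 21.4
tool_pos: [0.5731, 0.0378, 0.1443]
tcp_rot: [[0.118, 0.993, -0.0], [0.993, -0.118, -0.0], [-0.0, -0.0, -1.0]]
wrist_force: [0.1, -0.1, 1.0]
opening: -0.0
finger_force: 0.6
```

Emit:
{"fn": "play_rows", "kwargs": {"fingers": [0,0,0], "linear": [[-1.5,0.2,0],[-3,0.3,0],[-3,0.3,0]], "turn": [[0,0,0],[0,0,0],[0,0,0]]}}

```text
clock: 21.78
tool_pos: [0.5716, 0.038, 0.1444]
tcp_rot: [[0.118, 0.993, 0.003], [0.993, -0.118, -0.0], [0.0, 0.003, -1.0]]
wrist_force: [6.8, 0.3, -4.1]
opening: 0.002
finger_force: 3.4
```

Emit:
{"fn": "play_rows", "kwargs": {"fingers": [0,0,0], "linear": [[-1.5,0.2,0],[-3,0.3,0],[-3,0.3,0]], "turn": [[0,0,0],[0,0,0],[0,0,0]]}}

```text
clock: 22.15
tool_pos: [0.5715, 0.038, 0.1446]
tcp_rot: [[0.118, 0.993, 0.009], [0.993, -0.118, -0.0], [0.001, 0.009, -1.0]]
wrist_force: [16.4, -1.0, -13.4]
opening: -0.002
finger_force: 8.1
```

Hard against the stop at x ≈ 0.5716, with the force up to 16 N. Backing off behind and up.

Emit:
{"fn": "play_rows", "kwargs": {"fingers": [0,0,0,0,0,0,0,0,0,0], "linear": [[4,-0.5,0],[10,-1,0],[25,-3,0],[40,-4.5,0],[45,-5,30],[45,-5,80],[45,-5,130],[95,-10,150],[130,-15,150],[130,-15,150]], "turn": [[0,0,0],[0,0,0],[0,0,0],[0,0,0],[0,0,0],[0,0,0],[0,0,0],[0,0,0],[0,0,0],[0,0,0]]}}

```text
clock: 23.4
tool_pos: [0.6996, 0.0229, 0.2942]
tcp_rot: [[0.118, 0.993, 0.001], [0.993, -0.118, -0.0], [0.0, 0.001, -1.0]]
wrist_force: [-1.2, -0.6, -0.4]
opening: 0.002
finger_force: 0.0
```

Run:
```python
from h import *
w=bot.camera("wrist");s=bot.camera("side");st=bot.read_state();print(st["tool_pos"],st["wrist_force"])
for k in("vase","carrier","spray_post"): print(k,[(np.round(d["bbox"]).tolist(),round(d["confidence"],2)) for d in bot.look_for(w,k)][:2])
o=np.zeros((590,640,3),np.uint8);o[:400]=w["pixels"][:,:,::-1]
o[402:590,:320]=cv2.resize(s["pixels"][170:264,290:450,::-1],(320,188))
cv2.imwrite("pics/m5.png",o)
```

```text
[0.69705969 0.02332049 0.29343493] [-0.34881228  0.49040336 -0.39123548]
vase [([13.0, 136.0, 107.0, 192.0], 0.63)]
carrier [([24.0, 93.0, 141.0, 231.0], 0.9)]
spray_post [([112.0, 125.0, 223.0, 197.0], 0.8)]
```

View pics/m5.png

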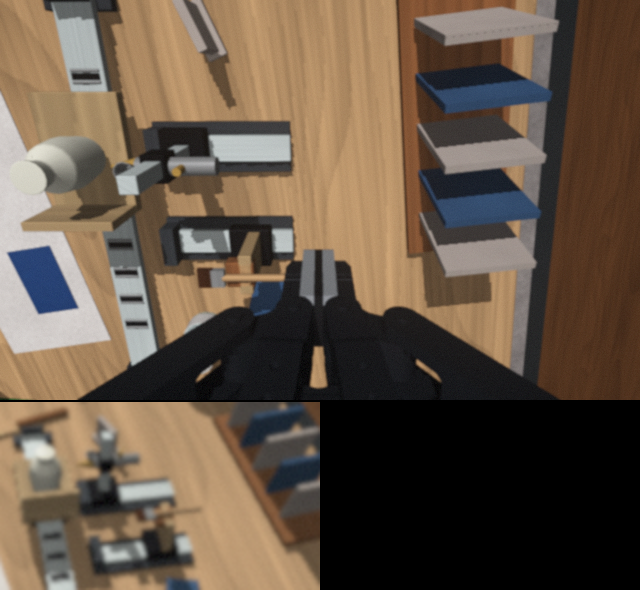

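The airbrush block is against the stop (wrist picture (180,140)). The vase is upright on the carrier at (65,165), in line with the airbrush. The brush carriage is unmoved at (250,255) and the arm is clear.

```bash
python3 -c "
from plant import bot; print(bot.close_job())"
```

```text
the job is handed in; nothing more can be done
None
```

I pushed the carrier with the vase into the airbrush's notch (0.24), slid the airbrush carriage home against its stop and handed the job in; the vase was upright in the last picture, and the hand-in returned no verdict.

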